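# Lean a sample plate in the tilt rest at its steep setting

### The job

Turn the tilt rest's index knob to the three-dot mark, so that the stop bar sits at its steep setting, and lean the aluminium plate in the rest: drilled end up, foot down on the base plate and against the upright's side of the stop bar, the plate's back resting on the rubber-capped top edge of the upright, squarely between its two ears. Let go of it there, and leave the other things on the bench where they are.

Things in the scene. Friction and masses are not known exactly. Their poses are not given: they have to be found in the camera images.
- tilt_rest: Grey steel rest fixed to the bench. Origin: under its base plate, on the centre line. Own +x runs from the foot side to the upright (at the start roughly world -y, the robot's right), z up. Base plate 12 mm thick, x -0.075 to 0.083, y -0.138 to 0.055. Upright: a plate across y, 8 mm thick, at x 0.055; two ears at its top have inner faces at y -0.042 and +0.042 and reach z 0.131.
- rest_edge (a point): Middle of the upright's rubber-capped top edge: a cylinder of radius 6 mm along the rest's y; this point is on its axis, 107 mm above the bench, x 0.055 in the rest's frame.
- lip_face (a point): Fixed lip across the foot side of the base plate, 8 mm thick, 12 mm tall: middle of its face towards the upright, at the base plate's top (x -0.0556, z 0.012 in the rest's frame). A plate with its foot against the lip and its back on the capped edge leans at 45 degrees and can be put down there for another grip (if the stop bar is not at the one-dot mark).
- index_knob (a joint): Index knob of the rest, rad: 0 at the one-dot, 0.7 at the two-dot, 1.4 at the three-dot mark; grows clockwise seen from above, stops at -0.06 and 1.46. A click spring draws it into the nearest mark (turning takes about 0.1 N m). Its pinion moves the stop bar towards the upright, 30 mm per rad.
- knob_grip (a point): On the knob's vertical axis, 43 mm above the bench. Hand grip: a black bar 42 mm long, 12 mm thick, from 28 to 53 mm above the bench, over a steel pinion of 63 mm diameter; a white line marks its pointer end. At joint value 0 the pointer stands at -49.9 degrees about the rest's z from the rest's +x, at 1.4 at -130.1 degrees.
- stop_face (a point): Stop bar, steel, across the base plate, 10 mm thick, 12 mm tall, 98 mm long: middle of its face towards the upright. In the rest's frame x -0.041 at the one-dot mark, +0.001 at the three-dot mark. There, with foot against the bar and back on the capped edge, the plate leans about 22 degrees from upright. Axes as the rest's.
- sample_plate: Aluminium plate 200 x 50 x 10 mm, about 0.2 to 0.35 kg, lying flat. Origin: middle of the broad face that is underneath at the start; own x along its length towards the end with a 12 mm hole (the drilled end, at the start towards the robot's right), y across its width, z through its thickness.
- plate_foot (a point): Middle of the plate's plain end (half width, half thickness)
- plate_head (a point): Middle of the plate's drilled end
- test_block_a: Bystander: round steel block, 64 mm diameter, 13 mm high, origin under its middle
- bullseye_level: Bystander: round brass bubble level, 48 mm diameter, 15 mm high, origin under its middle
- ball_box: Bystander: small blue and white box 42 x 62 x 21 mm, origin under its middle
- dust_brush: Bystander: wooden-handled brush 184 mm long, 12 mm high, origin under its middle

How it is judged:
At the end, for the whole second after the job is handed in: Knob within 0.12 rad of the three-dot mark; plate released, still, drilled end up over the upright, leaning 15 to 28 degrees from upright; foot on the base plate, its middle 0 to 16 mm from the stop bar's face on the upright's side and within 24 mm of the centre line; square within 0.2 rad (value of joint index_knob between 1.28 and 1.5 rad and angle between plate_head's own x axis and vertical between 0.26 and 0.5 rad and height (world z) of plate_head above 0.16 m and z of plate_foot in the frame of tilt_rest below 0.022 m and x of plate_foot in the frame of stop_face between 0 and 0.016 m and x of plate_head in the frame of tilt_rest above 0.055 m and y of plate_foot in the frame of tilt_rest between -0.024 and 0.024 m and angle between the y axis of sample_plate and the y axis of tilt_rest, either way round below 0.2 rad and contact force between sample_plate and tilt_rest above 0.3 N and linear speed of sample_plate below 0.02 m/s and angular speed of sample_plate below 0.1 rad/s); the robot touches nothing.
It fails at once if a bystander (round block, bubble level, small box or brush) was moved by more than 30 mm (distance of any of test_block_a, bullseye_level, ball_box, dust_brush from where it was at the start of the episode above 0.03 m).
It also fails if it takes over 64 s, if anything falls off the work surface, if the arm or the gripper's body presses on something with over 40 N, if the wrist force passes 120 N, or if a joint passes its speed limit or range.

### The arm

A 6-joint arm with a two-finger parallel gripper is mounted at the origin on a cart in front of the work surface, level with it; the furniture and walls round the work are solid. World frame = base frame: x ahead of the robot, y to its left, z up, the work surface at z = 0. Lengths are in m, angles in rad, forces in N, time in s.
With the tool pointing down it reaches from about 0.225 to 0.875 m from the base axis. Payload 3.4 kg.
Tool frame: the origin (TCP) lies between the finger pads; the fingertips stand 14 mm ahead of it and the grasp point (between the pads) lies 5 mm behind it; z points along the fingers, y is the direction in which the jaws open and shut (so a half turn about z gives the same grasp; the last joint's range is limited). The gripper opens to 85 mm and grips with 20 to 120 N. Pads are 22 mm wide; open, the fingers measure 114 mm over their backs; the gripper's body (76 mm by 85 mm) begins 54 mm behind the grasp point. The pads swing forward as they close: fully open they stand 13 mm farther back than shut.
Start: joints at [1.038, 0.276, 1.505, -0, 1.361, -0.121], TCP at [0.23, 0.527, 0.245] pointing down, gripper open.
Joint ranges: [-2.89, 2.89], [-0.75, 2.08], [0.22, 2.7], [-1.18, 4.32], [0.11, 2.71], [-2.7, 2.7]. Speed limits (rad/s): [2.57, 2.57, 3.14, 3.14, 3.14, 3.14].

### API

Orientations are given as a unit quaternion [w, x, y, z].
In Python, from rig import manip, get_image, job gives the robot as it stands. The module is installed in compiled form; this text tells all that it offers.
- The arm moves only by the tool step_arm, never from a script. Its argument "moves" is one flat list of numbers, 5 for each row, row after row: the shift along the tool's x, y, z as a fraction of full scale, then the turn about the tool's z as a fraction of full scale, then the gripper's target within -1 to 1 (shut at 1, half-way at 0, fully open at -1). In form: [dx, dy, dz, twist, hand, dx, dy, dz, twist, hand, ...]. A call has 1 to 5 rows; each row is the pose to reach, as a shift and turn from the pose commanded when the call began, along the tool's axes at that moment, turning the shorter way round; what a row does not reach only later rows make up. Full scale, the value 1, is 500 mm for a shift and pi rad for a turn. A row lasts 1/10 s, in which the tool goes at most 50 mm and 8.59 degrees, less where a joint would pass 70% of its speed; a pose out of reach is approached as far as the arm can. A call with a number of a shift or a turn outside -1 to 1 is refused whole. A call with a gripper value outside its range is refused whole. The fingers move at their own pace and stop on an object; "force" is the grip in N (left out, the last holds). Time passes only in rows, so rows that repeat a pose let the fingers close. It gives the time, the measured TCP pose, the force and the opening at its end, in the units of the state.
- manip.get_state(): the state, without advancing time (a new reading comes with each control period).
- get_image(name): name is "scene" or "top" or "wrist"; returns a dict with "frame" (480x640x3 uint8, blue, green, red), "fx", "fy", "cx", "cy" (pixels), "k1" (the pictures are not rectified: a ray, as slopes to the right and down, at radius r is drawn at 1 + k1 r^2 times it, then the intrinsics apply), "rvec" (rotation vector, rad) and "tvec" (3), from world to camera coordinates, as OpenCV has them; the wrist camera has in their place "T_tool_cam" (4x4, takes a point from camera to tool coordinates, whose origin is the TCP and whose axes are the flange's). Camera axes: x right, y down, z forward; pixel columns grow to the right and rows downward; lengths in m; the calibration is good to about 2 mm. A picture is of the moment at which its call begins: read the wrist's pose just before it. There is no depth.
- job.sign_off(): hands the job in, once; it reports no verdict.
The state is a dict: "clock": time; "qpos": joint angles; "qd": joint speeds; "effort": joint torques, N m; "position": TCP position; "ee_rot": TCP orientation; "contact_force": force on the tool from outside, world axes, zero at the start; "moment": the same for the moment, N m; "width": finger opening in m.
Only numpy, scipy, OpenCV 4.12 (cv2) and the standard library are available. Lean on these libraries where they do the work, as an engineer would, in place of code of your own. Each camera call takes 0.05 s, during which the arm holds its last target. There are 200 camera calls.

## Working session

There is one attempt and no reset: what is moved stays moved. The work goes in short steps, Python scripts to look and compute and a tool call to move; the robot and the scene stay as the last step left them, time stands still between calls to the robot, and variables do not carry over. Pictures are saved under pics/ and viewed, about 8 in all and at most 12, crops included, and the job is handed in when it is done.

Besides the shell and the picture viewer there is one more tool, called after "Request:" as name(argument=value, ...) on one line, values as JSON. step_arm: Moves the arm, as the interface text tells. Its arguments: {"type":"object","properties":{"moves":{"type":"array","items":{"type":"number","minimum":-1,"maximum":1}},"force":{"type":"number"}},"required":["moves"]}

```bash
mkdir -p pics
cat > h.py <<'E'
import numpy as np, cv2
from scipy.spatial.transform import Rotation as R
from rig import manip, get_image, job
def rot(q): return R.from_quat([q[1],q[2],q[3],q[0]]).as_matrix()
def cam(im,st=None):
    if "rvec" in im:
        Rm=cv2.Rodrigues(np.array(im["rvec"],float))[0]; t=np.array(im["tvec"],float).ravel()
        return Rm.T,-Rm.T@t
    T=np.array(im["T_tool_cam"]); M=rot(st["ee_rot"]); return M@T[:3,:3], M@T[:3,3]+np.array(st["position"])
def KD(im): return np.array([[im["fx"],0,im["cx"]],[0,im["fy"],im["cy"]],[0,0,1]],float),np.array([im["k1"],0,0,0,0],float)
def pix2w(im,pts,z,st=None):
    A,c=cam(im,st);K,D=KD(im)
    u=cv2.undistortPoints(np.array(pts,float).reshape(-1,1,2),K,D).reshape(-1,2)
    d=np.c_[u,np.ones(len(u))]@A.T
    z=np.broadcast_to(z,len(u))
    return c+d*((z-c[2])/d[:,2])[:,None]
def w2pix(im,P,st=None):
    A,c=cam(im,st);K,D=KD(im)
    return cv2.projectPoints((np.array(P,float).reshape(-1,3)-c)@A,np.zeros(3),np.zeros(3),K,D)[0].reshape(-1,2)
def save(name,im): 
    import pickle; cv2.imwrite(f"pics/{name}.png",im["frame"]); pickle.dump(im,open(f"pics/{name}.pkl","wb"))
def load(name):
    import pickle; return pickle.load(open(f"pics/{name}.pkl","rb"))
E
python3 - <<'E'
from h import *
for n in("top","scene"):
    im=get_image(n); save(n+"0",im); A,c=cam(im); print(n,c,im["fx"],im["k1"])
s=manip.get_state(); print(s)
E
```

```text
top [0.49257528 0.09648397 1.12098638] 546.9973859505321 -0.0318664617654195
scene [-0.37228518 -0.42257684  0.71397143] 566.4072743951809 -0.024211518681566846
{'clock': 0.1, 'qpos': array([ 1.03798038e+00,  2.76539513e-01,  1.50601872e+00, -1.11703876e-05,
        1.36071313e+00, -1.20991560e-01]), 'qd': array([-0.00146626, -0.00311077, -0.00572401, -0.00086613,  0.00084633,
       -0.00063465]), 'effort': array([ 1.66685462e-03, -4.17700052e+01, -2.46403974e+01, -1.32833343e-04,
        5.73242680e-03, -2.49722768e-05]), 'position': array([0.22993194, 0.52652662, 0.24451692]), 'ee_rot': array([-2.64353879e-04,  2.04458950e-01,  9.78874779e-01, -7.96654043e-04]), 'contact_force': array([-0.67964431, -0.98646206, -0.46255   ]), 'moment': array([ 0.00331275,  0.00625988, -0.0117745 ]), 'width': 0.08543246482504592}
```

View pics/top0.png

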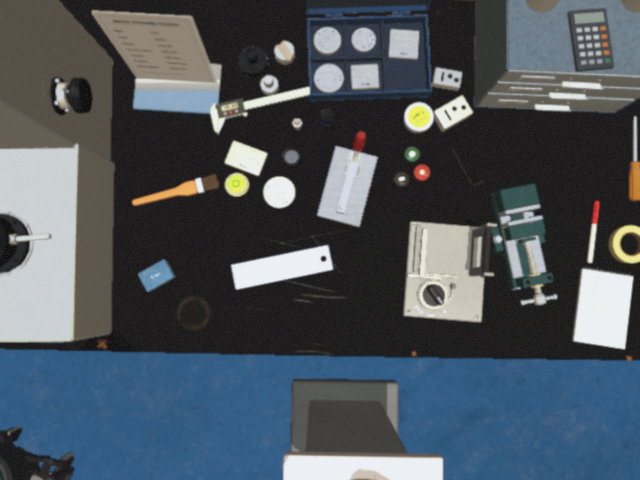

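View pics/scene0.png

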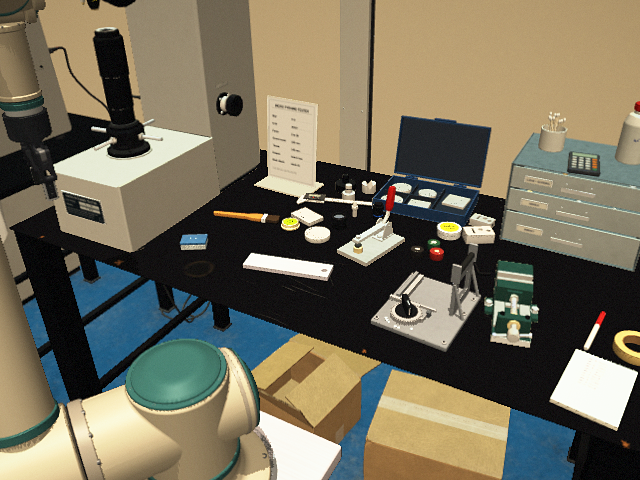

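The top view shows the plate at about (232–333, 247–288) with its hole at the right end. The rest is at (405–493, 222–320) with its knob near (433, 294). The bench is clear between them. Next I'll enlarge the rest.

Run:
```python
from h import *
im=load("top0"); f=im["frame"]
cv2.imwrite("pics/c1.png",np.hstack([cv2.resize(f[215:325,398:508],(550,550),interpolation=cv2.INTER_CUBIC)]))
# plate silhouette
g=f[235:300,220:345].min(2); m=(g>150).astype(np.uint8)
n,l,st,ce=cv2.connectedComponentsWithStats(m); k=1+st[1:,4].argmax()
c=cv2.findContours((l==k).astype(np.uint8),0,1)[0][0]
b=cv2.boxPoints(cv2.minAreaRect(c))+[220,235]; print(b)
P=pix2w(im,b,.010); print(P.round(4)); print(np.linalg.norm(P-np.roll(P,1,0),axis=1), P.mean(0))
B=pix2w(im,[[411.5,222],[404.5,317],[483,321]],.012); print(B.round(4))
```

```text
[[230.36433411 264.48381805]
 [327.59586334 244.46556759]
 [332.67884827 269.15436554]
 [235.44731903 289.17261505]]
[[0.5295 0.2748 0.01  ]
 [0.5735 0.0777 0.01  ]
 [0.5235 0.0667 0.01  ]
 [0.4797 0.2631 0.01  ]]
[0.05121513 0.20195398 0.05126798 0.20127111] [0.52656691 0.17059298 0.01      ]
[[ 0.6221 -0.0927  0.012 ]
 [ 0.4295 -0.0792  0.012 ]
 [ 0.4238 -0.2378  0.012 ]]
```

View pics/c1.png

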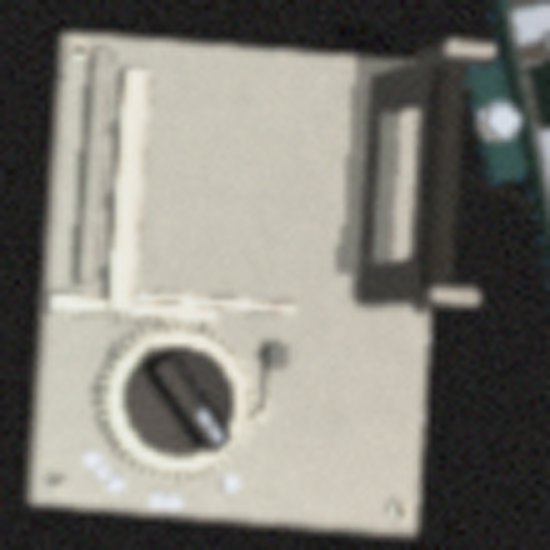

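The crop shows the base corners at about (62,33), (28,503) and (418,537) in crop pixels. The pinion centre is near (178,397) and the pointer is at the lower right, near the one-dot mark. The rest is slightly rotated, so I'll fit its pose.

```bash
cat >> h.py <<'E'
def fit(own,w):
    own=np.array(own,float);w=np.array(w,float)[:,:2]
    a=own-own.mean(0);b=w-w.mean(0)
    th=np.arctan2((a[:,0]*b[:,1]-a[:,1]*b[:,0]).sum(),(a*b).sum())
    c,s=np.cos(th),np.sin(th);M=np.array([[c,-s],[s,c]])
    t=w.mean(0)-M@own.mean(0); return M,t,th,(own@M.T+t-w)
E
python3 - <<'E'
from h import *
im=load("top0"); cr=lambda p:np.array(p,float)/5+[398-.4,215-.4]
w=pix2w(im,cr([[62,33],[28,503],[418,537]]),.012)
M,t,th,r=fit([[-.075,.055],[-.075,-.138],[.083,-.138]],w)
print("rest",t,np.degrees(th),r.round(4))
for nm,p,z in(("pin",[178,397],.028),("line out",[218,440],.053),("far",[150,365],.053),("edge hi",[453,170],.113),("eartop+",[468,47],.131),("eartop-",[457,297],.131)):
    q=pix2w(im,[cr(p)],z)[0]; print(nm,q.round(4),(M.T@(q[:2]-t)).round(4))
s=load("scene0")
K=t+M@np.array([-.018,-.096])
import math
print(w2pix(s,[[*(t+M@np.array([.055,0])),.107],[*K,.043],[*(t+M@np.array([-.075,-.138])),.012],[*(t+M@np.array([.083,-.138])),.012]]).round(1))
P=np.array([[.5295,.2748],[.5735,.0777],[.5235,.0667],[.4797,.2631]])
print(w2pix(s,np.c_[P,[.01]*4]).round(1))
f=s["frame"][230:360,230:500]; cv2.imwrite("pics/c2.png",cv2.resize(f,None,fx=2.96,fy=2.96,interpolation=cv2.INTER_CUBIC))
E
```

```text
rest [ 0.56480306 -0.16066475] -93.8512627713899 [[ 0.001   0.0001]
 [-0.0009  0.    ]
 [-0.0002 -0.0001]]
pin [ 0.4767 -0.1337  0.028 ] [-0.021  -0.0897]
line out [ 0.4607 -0.144   0.053 ] [-0.0096 -0.105 ]
far [ 0.4893 -0.1175  0.053 ] [-0.038  -0.0782]
edge hi [ 0.5631 -0.2177  0.113 ] [0.057  0.0022]
eartop+ [ 0.6069 -0.2179  0.131 ] [0.0543 0.0459]
eartop- [ 0.5158 -0.2132  0.131 ] [ 0.0557 -0.0454]
[[464.3 264.3]
 [406.7 304.6]
 [369.8 319.3]
 [446.4 348. ]]
[[250.4 252.5]
 [333.5 264.7]
 [327.3 277.2]
 [242.  264.1]]
```

View pics/c2.png

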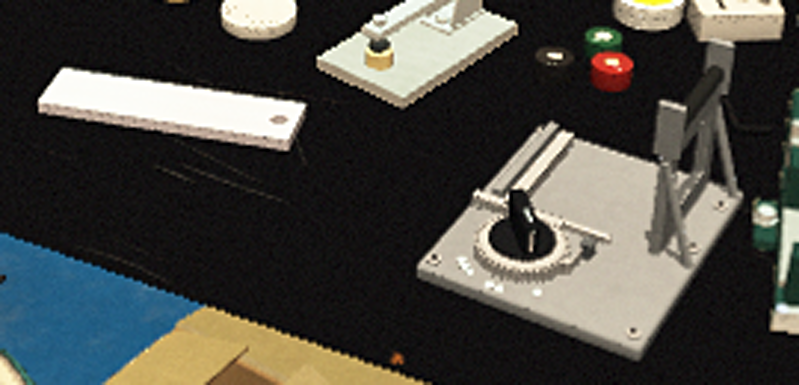

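```bash
cat >> h.py <<'E'
TH=np.radians(-93.85); T0=np.array([.5648,-.1607])
MR=np.array([[np.cos(TH),-np.sin(TH)],[np.sin(TH),np.cos(TH)]])
def rest(x,y,z): return np.array([*(T0+MR@np.array([x,y])),z])
def go(p,yaw_deg,s=None):
    s=s or manip.get_state(); M=rot(s["ee_rot"])
    d=M.T@(np.array(p)-s["position"])/.5
    cur=np.degrees(np.arctan2(M[1,1],M[0,1])); tw=-((yaw_deg-cur+180)%360-180)/180
    print("clk",s["clock"],"pos",np.round(s["position"],4),"yaw",round(cur,1),"q",np.round(s["qpos"],2),"w",round(s["width"],4),"F",np.round(s["contact_force"],1))
    print("d",d.round(4),"twist",round(tw,4), "len",np.linalg.norm(d)*.5)
E
python3 -c "
from h import *
print(rest(-.022,-.091,.15)); go(rest(-.022,-.091,.15),-53.8)"
```

```text
[ 0.47548255 -0.13263949  0.15      ]
clk 0.1 pos [0.2299 0.5265 0.2445] yaw 66.4 q [ 1.04  0.28  1.51 -0.    1.36 -0.12] w 0.0854 F [-0.7 -1.  -0.5]
d [-0.9778 -1.0112  0.1905] twist 0.6678 len 0.7097383409482476
```

Request:
step_arm(moves=[-0.9, -0.93, 0.0, 0.668, -1, -0.9, -0.93, 0.0, 0.668, -1, -0.9, -0.93, 0.0, 0.668, -1, -0.9, -0.93, 0.0, 0.668, -1, -0.9, -0.93, 0.0, 0.668, -1])

```text
clock: 0.6
position: [0.3176, 0.2908, 0.245]
ee_rot: [0.0, 0.551, 0.835, -0.0]
contact_force: [2.0, -0.3, -0.3]
width: 0.0852
```

```bash
python3 -c "
from h import *
go(rest(-.022,-.091,.15),-53.8)"
```

```text
clk 0.6 pos [0.3176 0.2908 0.245 ] yaw 23.1 q [ 0.58  0.06  1.78 -0.    1.3   0.18] w 0.0852 F [ 2.  -0.3 -0.3]
d [-0.9029 -0.0423  0.1903] twist 0.4274 len 0.4618316553731982
```

Request:
step_arm(moves=[-0.9, -0.042, 0.19, 0.427, -1, -0.9, -0.042, 0.19, 0.427, -1, -0.9, -0.042, 0.19, 0.427, -1, -0.9, -0.042, 0.19, 0.427, -1, -0.9, -0.042, 0.19, 0.427, -1])

```text
clock: 1.1
position: [0.4044, 0.0621, 0.1933]
ee_rot: [-0.0, 0.819, 0.574, 0.0]
contact_force: [1.3, 0.0, -0.6]
width: 0.0855
```

```bash
python3 -c "
from h import *
go(rest(-.022,-.091,.15),-53.8)"
```

```text
clk 1.1 pos [0.4044 0.0621 0.1933] yaw -19.9 q [-0.02  0.06  1.91  0.    1.17  0.33] w 0.0855 F [ 1.3  0.  -0.6]
d [-0.3179  0.2663  0.0866] twist 0.1883 len 0.21181002774580632
```

Continue to above the knob, then check with the wrist camera.

Request:
step_arm(moves=[-0.318, 0.266, 0.087, 0.188, -1, -0.318, 0.266, 0.087, 0.188, -1, -0.318, 0.266, 0.087, 0.188, -1, -0.318, 0.266, 0.087, 0.188, -1, -0.318, 0.266, 0.087, 0.188, -1])

```text
clock: 1.6
position: [0.4779, -0.1349, 0.1489]
ee_rot: [0.001, 0.95, 0.312, -0.0]
contact_force: [0.3, 0.7, 0.7]
width: 0.0857
```

```bash
python3 -c "
from h import *
import pickle
s=manip.get_state(); im=get_image('wrist'); save('w1',im); pickle.dump(s,open('pics/w1s.pkl','wb'))
print(w2pix(im,[rest(-.022,-.091,.053),rest(-.075,-.138,.012),rest(.083,-.138,.012)],s).round(1))
go(rest(-.022,-.091,.045),-53.8)"
```

```text
[[316.1 250.2]
 [224.8 236.6]
 [376.  352.7]]
clk 1.65 pos [ 0.4776 -0.1342  0.1489] yaw -53.6 q [-0.41  0.24  1.82 -0.    1.09  0.52] w 0.0854 F [ 0.2 -1.  -0.3]
d [-0.0013 -0.0052  0.2077] twist 0.0014 len 0.10389710097824544
```

View pics/w1.png

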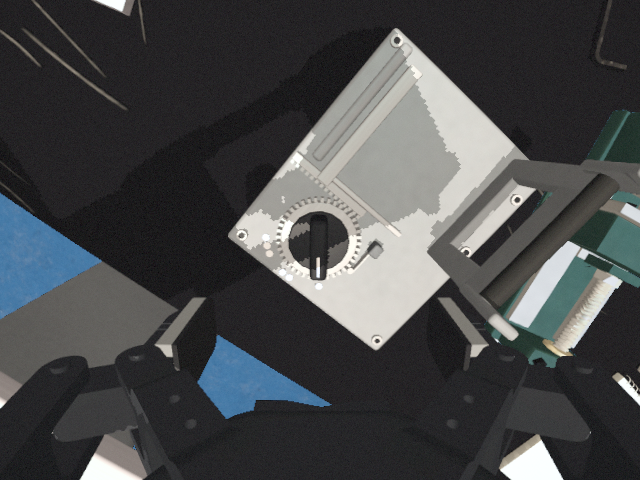

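The bar runs straight up the picture from (318,213) to (318,279), so it is square to the jaws. The base corners are at (229,236), (376,350) and (397,28). I'll refine the knob and rest positions from these.

```bash
python3 -c "
from h import *
import pickle
im=load('w1'); s=pickle.load(open('pics/w1s.pkl','rb'))
w=pix2w(im,[[397,28],[229,236],[376,350]],.012,s)
M,t,th,r=fit([[-.075,.055],[-.075,-.138],[.083,-.138]],w); print(t,np.degrees(th),r.round(4))
for p,z in(([318,213],.053),([318,279],.053),([318.5,246],.053),([318.5,238],.028)):
  q=pix2w(im,[p],z,s)[0]; print(q.round(4),(M.T@(q[:2]-t)).round(4))
q=pix2w(im,[[318.5,246]],.053,s)[0]
go([q[0],q[1],.046],-53.8)"
```

```text
[ 0.56579565 -0.16162954] -93.94416747850734 [[ 0.0025  0.0007]
 [-0.0012  0.0017]
 [-0.0012 -0.0024]]
[ 0.4962 -0.119   0.053 ] [-0.0377 -0.0724]
[ 0.4599 -0.1456  0.053 ] [-0.0087 -0.1067]
[ 0.4787 -0.1322  0.053 ] [-0.0234 -0.0889]
[ 0.4775 -0.1329  0.028 ] [-0.0226 -0.09  ]
clk 1.65 pos [ 0.4776 -0.1342  0.1489] yaw -53.6 q [-0.41  0.24  1.82 -0.    1.09  0.52] w 0.0854 F [ 0.2 -1.  -0.3]
d [ 0.0044 -0.002   0.2057] twist 0.0014 len 0.1028886319161113
```

Request:
step_arm(moves=[0.002, -0.002, 0.1, 0.001, -0.2, 0.002, -0.002, 0.15, 0.001, -0.2, 0.002, -0.002, 0.19, 0.001, -0.2, 0.002, -0.002, 0.206, 0.001, -0.2, 0.002, -0.002, 0.206, 0.001, -0.2], force=40)

```text
clock: 2.15
position: [0.4756, -0.1275, 0.0466]
ee_rot: [-0.001, 0.95, 0.313, -0.001]
contact_force: [0.1, 0.3, -0.3]
width: 0.0512
```

Request:
step_arm(moves=[0, 0, 0, 0, 1, 0, 0, 0, 0, 1, 0, 0, 0, 0, 1, 0, 0, 0, 0, 1, 0, 0, 0, 0, 1], force=40)

```text
clock: 2.65
position: [0.4794, -0.131, 0.0488]
ee_rot: [0.003, 0.95, 0.313, 0.002]
contact_force: [2.5, -5.0, -1.4]
width: 0.0111
```

Request:
step_arm(moves=[0, 0, 0, 0.04, 1, 0, 0, 0, 0.08, 1, 0, 0, 0, 0.12, 1, 0, 0, 0, 0.16, 1, 0, 0, 0, 0.2, 1])

```text
clock: 3.15
position: [0.4805, -0.1339, 0.0488]
ee_rot: [0.005, 1.0, 0.003, 0.004]
contact_force: [2.3, -15.3, -4.2]
width: 0.0109
```

Request:
step_arm(moves=[0, 0, 0, 0.04, 1, 0, 0, 0, 0.08, 1, 0, 0, 0, 0.12, 1, 0, 0, 0, 0.16, 1, 0, 0, 0, 0.2, 1])

```text
clock: 3.65
position: [0.4797, -0.1369, 0.0489]
ee_rot: [0.006, 0.952, -0.305, 0.005]
contact_force: [-2.8, -24.7, -4.5]
width: 0.011
```

Request:
step_arm(moves=[0, 0, 0, 0.03, 1, 0, 0, 0, 0.048, 1, 0, 0, 0, 0.048, 1, 0, 0, 0, 0.046, 1, 0, 0, 0, 0.046, 1])

```text
clock: 4.15
position: [0.4793, -0.1375, 0.0489]
ee_rot: [0.006, 0.929, -0.37, 0.006]
contact_force: [-4.0, -26.0, -5.2]
width: 0.0108
```

Request:
step_arm(moves=[0, 0, 0, 0, -0.2, 0, 0, 0, 0, -0.2, 0, 0, 0, 0, -0.2, 0, 0, -0.1, 0, -0.2, 0, 0, -0.2, 0, -0.5])

```text
clock: 4.65
position: [0.4753, -0.1277, 0.1471]
ee_rot: [-0.0, 0.928, -0.373, -0.002]
contact_force: [1.8, -0.7, 0.7]
width: 0.0634
```

```bash
python3 -c "
from h import *
import pickle
s=manip.get_state(); im=get_image('wrist'); save('w2',im); pickle.dump(s,open('pics/w2s.pkl','wb'))
go([.5358,.1291,.2],12.6)"
```

```text
clk 4.7 pos [ 0.4808 -0.1298  0.1561] yaw -133.8 q [-0.4   0.22  1.81  0.    1.09  1.93] w 0.0642 F [ 1.9 -0.3  4.6]
d [-0.2779 -0.4504 -0.0887] twist -0.8133 len 0.2683148545004733
```

View pics/w2.png

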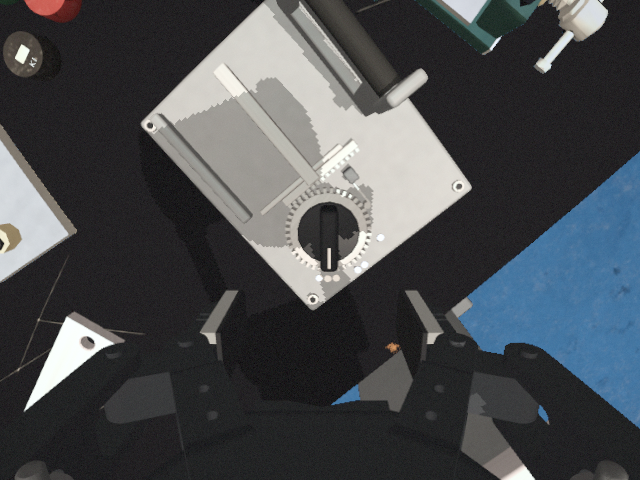

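The pointer is at the three-dot mark (328,278) with the bar square, and the stop bar has moved towards the upright. Next is the plate. I'll check the plate's corner in this picture and turn the tool for the grasp.

```bash
sed -i 's/T0=np.array(.*)$/T0=np.array([.5652,-.1611])/; s/radians(-93.85)/radians(-93.9)/' h.py; python3 -c "
from h import *
import pickle
im=load('w2'); s=pickle.load(open('pics/w2s.pkl','rb'))
print('head corner',pix2w(im,[[70,315]],.010,s),'hole',pix2w(im,[[88,342]],.010,s), 'top est corner .5235 .0667')
go([.5447,.0896,.18],12.6)"
```

```text
head corner [[0.57050154 0.07517643 0.01      ]] hole [[0.54438067 0.08507747 0.01      ]] top est corner .5235 .0667
clk 4.7 pos [ 0.4808 -0.1298  0.1561] yaw -133.8 q [-0.4   0.22  1.81  0.    1.09  1.93] w 0.0642 F [ 1.9 -0.3  4.6]
d [-0.2108 -0.4055 -0.0482] twist -0.8133 len 0.2297856147735266
```

Request:
step_arm(moves=[-0.21, -0.405, -0.05, -0.813, -1, -0.21, -0.405, -0.05, -0.813, -1, -0.21, -0.405, -0.05, -0.813, -1, -0.21, -0.405, -0.05, -0.813, -1, -0.21, -0.405, -0.05, -0.813, -1])

```text
clock: 5.2
position: [0.5417, 0.094, 0.173]
ee_rot: [-0.001, 1.0, -0.003, 0.001]
contact_force: [0.6, -0.6, -0.0]
width: 0.0855
```

```bash
python3 -c "
from h import *
go([.5447,.0896,.18],12.6)"
```

```text
clk 5.2 pos [0.5417 0.094  0.173 ] yaw -90.4 q [0.04 0.29 1.68 0.   1.18 1.62] w 0.0855 F [ 0.6 -0.6 -0. ]
d [ 0.0061  0.0087 -0.0141] twist -0.5719 len 0.008822654670534138
```

Request:
step_arm(moves=[0, 0, 0, -0.572, -1, 0, 0, 0, -0.572, -1, 0, 0, 0, -0.572, -1, 0, 0, 0, -0.572, -1, 0, 0, 0, -0.572, -1])

```text
clock: 5.7
position: [0.5407, 0.0907, 0.1722]
ee_rot: [-0.0, 0.932, 0.363, -0.0]
contact_force: [-0.2, 0.3, -0.3]
width: 0.0854
```

Request:
step_arm(moves=[0, 0, 0, -0.333, -1, 0, 0, 0, -0.333, -1, 0, 0, 0, -0.333, -1, 0, 0, 0, -0.333, -1, 0, 0, 0, -0.333, -1])

```text
clock: 6.2
position: [0.5407, 0.0906, 0.1723]
ee_rot: [-0.0, 0.734, 0.679, 0.0]
contact_force: [-0.4, -0.6, -0.1]
width: 0.0853
```

Request:
step_arm(moves=[0, 0, 0, -0.095, -1, 0, 0, 0, -0.095, -1, 0, 0, 0, -0.095, -1, 0, 0, 0, -0.095, -1, 0, 0, 0, -0.095, -1])

```text
clock: 6.7
position: [0.541, 0.0901, 0.1722]
ee_rot: [-0.0, 0.629, 0.778, 0.0]
contact_force: [0.2, -0.2, -0.1]
width: 0.0855
```

```bash
python3 -c "
from h import *
import pickle
s=manip.get_state(); im=get_image('wrist'); save('w3',im); pickle.dump(s,open('pics/w3s.pkl','wb'))
g=im['frame'].min(2); m=(g>150).astype(np.uint8)
n,l,st,ce=cv2.connectedComponentsWithStats(m)
for k in range(1,n):
  if st[k,4]>800: print(st[k],ce[k].round(0))
cv2.imwrite('pics/w3m.png',im['frame'])
go([.5435,.0875,.08],12.6)"
```

```text
[  289     0    70   248 15582] [324. 118.]
[ 572   30   68  116 4345] [614.  92.]
[ 476  115   77   81 4791] [514. 155.]
[ 382  238  187  130 9507] [476. 300.]
[ 198  380   80   34 1013] [232. 397.]
clk 6.75 pos [0.5411 0.0901 0.1722] yaw 12.1 q [ 0.04  0.29  1.68  0.    1.18 -0.17] w 0.0853 F [0.4 0.5 0.2]
d [-0.0061  0.0037  0.1844] twist -0.0028 len 0.09229019430180817
```

View pics/w3.png

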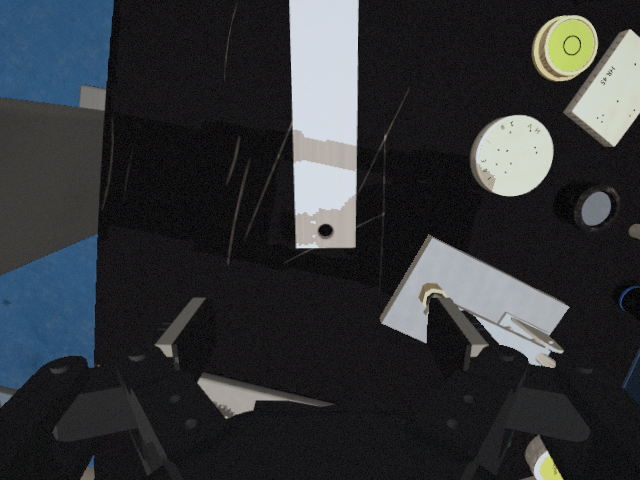

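The plate's end is at (296–356, 248), its hole at (326,230), and its axis is vertical in the picture. A small press base is at right (380+, 235+), so I'll keep the jaws only moderately open. I'll work out the axis exactly.

```bash
python3 -c "
from h import *
import pickle
im=load('w3'); s=pickle.load(open('pics/w3s.pkl','rb'))
q=pix2w(im,[[290,3],[358.5,3],[295.5,247.5],[356,247.5],[326,230]],.010,s);print(q.round(4))
d=(q[2]+q[3]-q[0]-q[1])[:2];print('ang',np.degrees(np.arctan2(d[1],d[0])),np.linalg.norm(q[3]-q[2]),np.linalg.norm(q[1]-q[0]))
h=(q[2]+q[3])/2; u=d/np.linalg.norm(d); g=h[:2]-.016*u; print('head',h,'grip',g)
go([*g,.012],12.4)"
```

```text
[[0.4835 0.2488 0.01  ]
 [0.5323 0.2593 0.01  ]
 [0.5234 0.0678 0.01  ]
 [0.5735 0.0786 0.01  ]
 [0.5454 0.0881 0.01  ]]
ang -77.36440251823514 0.05120731457005795 0.049825329614619836
head [0.54844849 0.07319808 0.01      ] grip [0.5449485  0.08881057]
clk 6.75 pos [0.5411 0.0901 0.1722] yaw 12.1 q [ 0.04  0.29  1.68  0.    1.18 -0.17] w 0.0853 F [0.4 0.5 0.2]
d [-0.0042  0.0071  0.3204] twist -0.0017 len 0.16027406308625264
```

Request:
step_arm(moves=[-0.004, 0.007, 0.1, -0.003, -0.6, -0.004, 0.007, 0.2, -0.003, -0.6, -0.004, 0.007, 0.28, -0.003, -0.6, -0.004, 0.007, 0.315, -0.003, -0.6, -0.004, 0.007, 0.32, -0.003, -0.6], force=20)

```text
clock: 7.25
position: [0.5429, 0.0886, 0.0096]
ee_rot: [-0.002, 0.625, 0.781, -0.002]
contact_force: [-0.5, 0.5, -0.1]
width: 0.0684
```

Request:
step_arm(moves=[0, 0, 0, 0, 0, 0, 0, 0, 0, 1, 0, 0, 0, 0, 1, 0, 0, 0, 0, 1, 0, 0, 0, 0, 1], force=20)

```text
clock: 7.75
position: [0.5458, 0.0886, 0.013]
ee_rot: [0.001, 0.625, 0.781, 0.001]
contact_force: [1.8, 0.5, 1.1]
width: 0.0499
```

Request:
step_arm(moves=[0.003, 0, -0.045, 0, 1, 0.011, 0, -0.089, 0, 1, 0.024, 0, -0.132, 0, 1, 0.043, 0, -0.173, 0, 1, 0.067, 0, -0.211, 0, 1])

```text
clock: 8.25
position: [0.5376, 0.1213, 0.1188]
ee_rot: [0.0, 0.625, 0.781, 0.0]
contact_force: [1.2, 0.3, -2.4]
width: 0.0493
```

```bash
python3 -c "
from h import *
s=manip.get_state(); print(s['contact_force'],s['width'],s['position'])
a=get_image('top')['frame'];b=get_image('scene')['frame']
o=lambda f,y,x:cv2.resize(f[y:y+150,x:x+200],(400,300),interpolation=cv2.INTER_CUBIC)
cv2.imwrite('pics/l1.png',np.hstack([o(a,180,220),o(b,150,200)]))"
```

```text
[ 1.17319305  0.28968743 -2.43296964] 0.0492731135716281 [0.53758615 0.12126416 0.11880442]
```

View pics/l1.png

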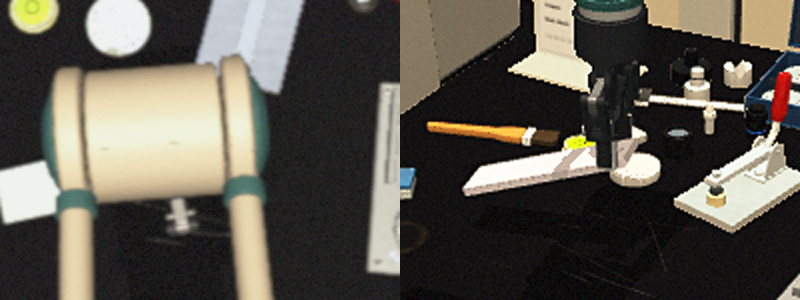

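Request:
step_arm(moves=[0.02, 0, -0.01, 0, 1, 0.055, 0, -0.05, 0, 1, 0.095, 0, -0.08, 0, 1, 0.134, 0, -0.105, 0, 1, 0.176, 0, -0.125, 0, 1])

```text
clock: 8.85
position: [0.5176, 0.2075, 0.1796]
ee_rot: [-0.001, 0.625, 0.781, -0.001]
contact_force: [-0.7, -0.4, -2.2]
width: 0.0491
```

```bash
python3 -c "
from h import *
s=manip.get_state(); print(s['contact_force'],s['width'],s['position'])
im=get_image('scene');save('l2',im);b=im['frame']
cv2.imwrite('pics/l2c.png',cv2.resize(b[130:280,180:380],(800,600),interpolation=cv2.INTER_CUBIC))"
```

```text
[-0.74407124 -0.38541318 -2.23137374] 0.04908227258863386 [0.51757175 0.20752217 0.17962163]
```

View pics/l2c.png

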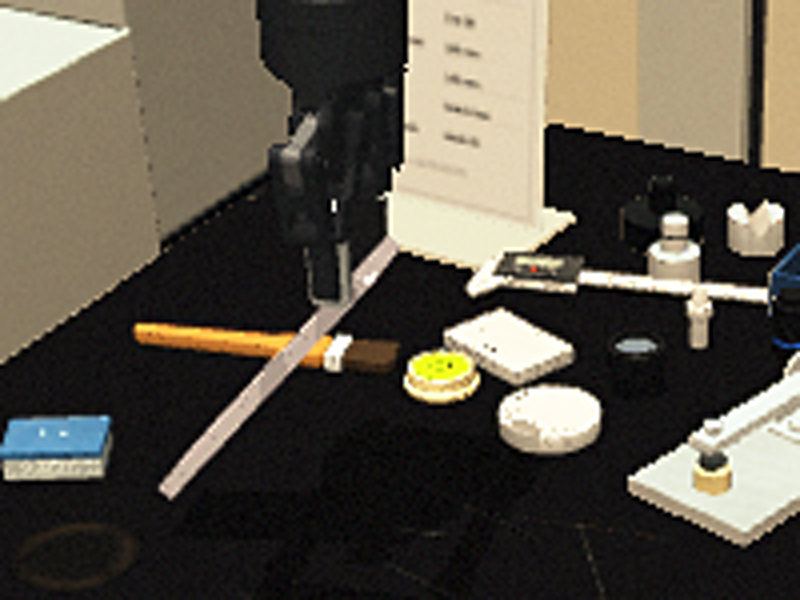

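The plate hangs from the jaws at a steep tilt, with its foot at crop (167,490), i.e. scene pixel (221.8, 252.5). I'll solve for its tilt.

```bash
cat >> h.py <<'E'
def plate(p,yaw,phi,L=.184):  # TCP pos, tool-y yaw, elevation of plate deg -> foot mid, head mid
    y=np.radians(yaw); h=np.array([-np.sin(y),np.cos(y),0]); piv=np.array(p)+[0,0,-.008]
    f=np.cos(np.radians(phi))*h+[0,0,-np.sin(np.radians(phi))]
    return piv+L*f, piv-(.2-L)*f
E
python3 -c "
from h import *
im=load('l2');p=[.5176,.2075,.1796]
for phi in range(30,95,5):
  a,b=plate(p,12.7,phi); print(phi,w2pix(im,[a,b]).round(1).tolist(),a.round(3))
"
```

```text
30 [[204.6, 227.0], [273.1, 196.1]] [0.483 0.363 0.08 ]
35 [[208.7, 232.6], [272.7, 195.6]] [0.484 0.355 0.066]
40 [[213.1, 237.9], [272.3, 195.1]] [0.487 0.345 0.053]
45 [[218.0, 242.9], [271.9, 194.6]] [0.489 0.334 0.041]
50 [[223.2, 247.6], [271.4, 194.2]] [0.492 0.323 0.031]
55 [[228.6, 251.9], [270.9, 193.7]] [0.494 0.31  0.021]
60 [[234.3, 255.9], [270.3, 193.4]] [0.497 0.297 0.012]
65 [[240.3, 259.4], [269.8, 193.0]] [0.501 0.283 0.005]
70 [[246.4, 262.5], [269.2, 192.7]] [ 0.504  0.269 -0.001]
75 [[252.7, 265.2], [268.6, 192.5]] [ 0.507  0.254 -0.006]
80 [[259.2, 267.4], [268.0, 192.3]] [ 0.511  0.239 -0.01 ]
85 [[265.7, 269.1], [267.3, 192.2]] [ 0.514  0.223 -0.012]
90 [[272.2, 270.4], [266.7, 192.1]] [ 0.518  0.208 -0.012]
```

```bash
python3 -c "
from h import *
print(rest(.073,0,.2)); go(rest(.073,0,.2),-3.9)
print('x axis of rest',MR[:,0])"
```

```text
[ 0.56023488 -0.23393095  0.2       ]
clk 8.9 pos [0.5175 0.2112 0.1812] yaw 12.7 q [0.26 0.29 1.64 0.   1.2  0.04] w 0.0495 F [-0.2  4.4 -0.2]
d [-0.8869 -0.1129 -0.0413] twist 0.0925 len 0.44752771678560604
x axis of rest [-0.06801529 -0.99768428]
```

Request:
step_arm(moves=[-0.04, -0.004, -0.04, 0.01, 1, -0.11, -0.012, -0.04, 0.03, 1, -0.19, -0.022, -0.04, 0.05, 1, -0.27, -0.032, -0.04, 0.07, 1, -0.35, -0.043, -0.04, 0.092, 1])

```text
clock: 9.4
position: [0.535, 0.0303, 0.1988]
ee_rot: [-0.001, 0.731, 0.682, -0.001]
contact_force: [0.2, -0.0, -1.7]
width: 0.0492
```

```bash
python3 -c "
from h import *
go(rest(.073,0,.2),-3.9)"
```

```text
clk 9.4 pos [0.535  0.0303 0.1988] yaw -4.0 q [-0.07  0.25  1.66 -0.    1.23 -0.  ] w 0.0492 F [ 0.2 -0.  -1.7]
d [-0.5236  0.087  -0.0026] twist -0.0005 len 0.265388831432688
```

Request:
step_arm(moves=[-0.09, 0.015, 0, 0, 1, -0.18, 0.03, 0, 0, 1, -0.27, 0.045, 0, 0, 1, -0.36, 0.06, 0, 0, 1, -0.43, 0.072, 0, 0, 1])

```text
clock: 9.9
position: [0.5566, -0.1881, 0.1986]
ee_rot: [-0.001, 0.731, 0.682, -0.001]
contact_force: [1.4, 0.2, -1.9]
width: 0.0491
```

Request:
step_arm(moves=[-0.04, 0.007, 0, 0, 1, -0.07, 0.012, 0, 0, 1, -0.09, 0.015, 0, 0, 1, -0.092, 0.015, 0, 0, 1, -0.092, 0.015, 0, 0, 1])

```text
clock: 10.4
position: [0.5616, -0.2303, 0.2001]
ee_rot: [-0.001, 0.73, 0.683, 0.0]
contact_force: [0.1, -0.1, -2.9]
width: 0.0494
```

```bash
python3 -c "
from h import *
go(rest(.073,0,.165),-3.9); s=manip.get_state()
im=get_image('scene');save('l3',im);b=im['frame']
cv2.imwrite('pics/l3c.png',cv2.resize(b[200:350,350:550],(800,600),interpolation=cv2.INTER_CUBIC))
for phi in range(35,95,5):
  a,b=plate(s['position'],-3.9,phi); d=np.array([*(MR@[0,-.025]),0]); print(phi,((w2pix(im,[a+d,b+d])-[350,200])*4).round(0).tolist(),(MR.T@(a[:2]-T0)).round(4),a[2].round(4))"
```

```text
clk 10.4 pos [ 0.5616 -0.2303  0.2001] yaw -3.8 q [-0.5   0.35  1.51  0.    1.28 -0.44] w 0.0494 F [ 0.1 -0.1 -2.9]
d [-0.0074 -0.0022  0.0701] twist 0.0005 len 0.03527408734866101
35 [[180.0, 236.0], [521.0, 124.0]] [-0.0814  0.0011] 0.0865
40 [[196.0, 263.0], [519.0, 121.0]] [-0.0716  0.0011] 0.0738
45 [[214.0, 288.0], [518.0, 119.0]] [-0.0608  0.0011] 0.062
50 [[234.0, 312.0], [516.0, 116.0]] [-0.0489  0.0011] 0.0511
55 [[256.0, 336.0], [513.0, 114.0]] [-0.0362  0.0011] 0.0413
60 [[279.0, 358.0], [511.0, 112.0]] [-0.0227  0.0011] 0.0327
65 [[304.0, 378.0], [509.0, 110.0]] [-0.0084  0.0011] 0.0253
70 [[330.0, 397.0], [506.0, 108.0]] [0.0064 0.0011] 0.0192
75 [[358.0, 414.0], [503.0, 107.0]] [0.0217 0.0011] 0.0143
80 [[386.0, 430.0], [500.0, 105.0]] [0.0374 0.0011] 0.0109
85 [[416.0, 443.0], [498.0, 104.0]] [0.0533 0.0011] 0.0088
90 [[447.0, 455.0], [495.0, 103.0]] [0.0693 0.0011] 0.0081
```

View pics/l3c.png

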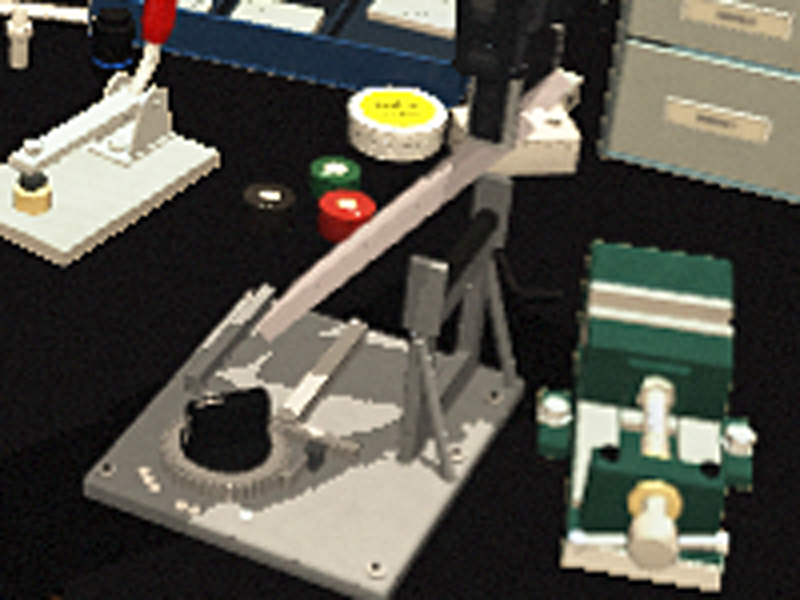

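The foot corner is near crop (262,336), about 50–55°, and hovers over the base just inside the lip. The head corner at (575,80) suggests the plate slid somewhat in the jaws. I'll fit tilt and grip distance by silhouette.

```bash
cat >> h.py <<'E'
from scipy.optimize import minimize
def hullpts(p,yaw,phi,L,off):
    f,h=plate(p,yaw,phi,L); u=(h-f)/np.linalg.norm(h-f); yy=np.radians(yaw); v=np.array([np.cos(yy),np.sin(yy),0]); n=np.cross(u,v)
    f=f+v*off;h=h+v*off
    return np.array([c+a*.025*v+b*.005*n for c in(f,h) for a in(-1,1) for b in(-1,1)]),f,h
def fitplate(im,ref,p,yaw,x0,box):
    x1,y1,x2,y2=box
    d=cv2.absdiff(im["frame"],ref["frame"]).max(2)>25
    b=im["frame"].min(2); m=np.zeros(b.shape,bool); m[y1:y2,x1:x2]=((b>95)&d)[y1:y2,x1:x2]
    m=cv2.morphologyEx(m.astype(np.uint8),cv2.MORPH_OPEN,np.ones((2,2)))
    n,l,st,_=cv2.connectedComponentsWithStats(m)
    for k in range(1,n):
        if st[k,4]<25: m[l==k]=0
    dark=(b<60)&d   # gripper occlusion: neutral
    S=8
    def cost(x):
        P,_,_=hullpts(p,yaw,x[0],x[1],x[2]); q=w2pix(im,P)
        hl=cv2.convexHull(q.astype(np.float32)); r=np.zeros(b.shape,np.uint8)
        cv2.fillConvexPoly(r,np.round(hl*16).astype(int),255,cv2.LINE_AA,4); r=r/255.
        return (np.abs(r-m)*~dark).sum()/m.sum()
    best=None
    for ph in np.arange(x0[0]-20,x0[0]+21,5):
        for L in(.12,.14,.16,.18):
            c=cost([ph,L,0]); best=min(best or (9,),(c,ph,L))
    r=minimize(cost,[best[1],best[2],0],method="Nelder-Mead",options=dict(initial_simplex=[[best[1],best[2],0],[best[1]+4,best[2],0],[best[1],best[2]+.012,0],[best[1],best[2],.004]]))
    P,f,h=hullpts(p,yaw,*r.x); print("fit phi,L,off",r.x.round(4),"cost",round(r.fun,3),"px",m.sum())
    for nm,c in(("foot",f),("head",h)): print(nm,"rest",(MR.T@(c[:2]-T0)).round(4),"z",c[2].round(4))
    o=im["frame"].copy(); cv2.polylines(o,[cv2.convexHull(w2pix(im,P).astype(np.float32)).astype(int)],True,(0,0,255)); o[m>0]=o[m>0]//2+np.array([0,90,0],np.uint8)
    return r.x,o[y1:y2,x1:x2]
E
python3 -c "
from h import *
im=load('l3');ref=load('scene0')
x,o=fitplate(im,ref,[.5616,-.2303,.2001],-3.8,[52],(390,200,510,300))
cv2.imwrite('pics/f.png',cv2.resize(o,None,fx=5,fy=5))"
```

```text
fit phi,L,off [ 5.68834e+01  2.07500e-01 -2.73000e-02] cost 0.658 px 1424
foot rest [-0.044  -0.0264] z 0.0183
head rest [ 0.0652 -0.0262] z 0.1858
```

By geometry the foot corner gives about 54° with the grip 16–20 mm from the head end. I'm ignoring the silhouette fit because its cost was 0.66 (shadows and the moved bar spoilt its mask). Next I'll lower the foot inside the lip, push against the lip, then swing the head back in an arc to steepen the plate.

Request:
step_arm(moves=[0, 0.002, 0.02, 0, 1, 0, 0.002, 0.04, 0, 1, 0, 0.002, 0.055, 0, 1, 0.014, 0.002, 0.056, 0, 1, 0.029, 0.002, 0.056, 0, 1])

```text
clock: 10.95
position: [0.5649, -0.2222, 0.1748]
ee_rot: [0.005, 0.73, 0.684, -0.003]
contact_force: [-1.2, -9.0, 12.8]
width: 0.0495
```

Request:
step_arm(moves=[0.015, 0, -0.009, 0, 1, 0.031, 0, -0.017, 0, 1, 0.045, 0, -0.024, 0, 1, 0.059, 0, -0.031, 0, 1, 0.073, 0, -0.037, 0, 1])

```text
clock: 11.45
position: [0.5667, -0.1812, 0.1918]
ee_rot: [0.001, 0.73, 0.683, 0.0]
contact_force: [-0.3, -2.4, 4.3]
width: 0.0494
```

Request:
step_arm(moves=[0.014, 0, -0.005, 0, 1, 0.03, 0, -0.01, 0, 1, 0.045, 0, -0.014, 0, 1, 0.053, 0, -0.016, 0, 1, 0.053, 0, -0.016, 0, 1])

```text
clock: 11.95
position: [0.5672, -0.1526, 0.1976]
ee_rot: [-0.002, 0.73, 0.683, -0.0]
contact_force: [-0.7, -0.3, -2.5]
width: 0.0489
```

```bash
python3 -c "
from h import *
s=manip.get_state(); p=s['position']; print('rest',MR.T@(p[:2]-T0),p[2],s['contact_force'],s['width'])
im=get_image('scene');save('l4',im);b=im['frame']
cv2.imwrite('pics/l4c.png',cv2.resize(b[200:350,350:550],(800,600),interpolation=cv2.INTER_CUBIC))
for phi in range(55,95,5):
  a,b=plate(p,-3.9,phi); d=np.array([*(MR@[0,-.025]),0]); print(phi,((w2pix(im,[a+d,b+d,a-d,b-d])-[350,200])*4).round(0).tolist(),(MR.T@(a[:2]-T0)).round(4),a[2].round(4))"
```

```text
rest [-0.00864695  0.00144973] 0.1975527400360534 [-0.73217117 -0.3387858  -2.4874685 ] 0.04891275620143119
55 [[120.0, 295.0], [351.0, 76.0], [162.0, 250.0], [391.0, 33.0]] [-0.1142  0.0014] 0.0388
60 [[142.0, 316.0], [349.0, 74.0], [184.0, 271.0], [389.0, 31.0]] [-0.1006  0.0014] 0.0302
65 [[166.0, 336.0], [346.0, 72.0], [207.0, 290.0], [387.0, 29.0]] [-0.0864  0.0014] 0.0228
70 [[191.0, 354.0], [344.0, 70.0], [232.0, 307.0], [384.0, 28.0]] [-0.0716  0.0014] 0.0166
75 [[217.0, 370.0], [341.0, 69.0], [257.0, 323.0], [382.0, 26.0]] [-0.0563  0.0014] 0.0118
80 [[244.0, 385.0], [339.0, 67.0], [284.0, 337.0], [379.0, 25.0]] [-0.0406  0.0014] 0.0083
85 [[272.0, 398.0], [336.0, 66.0], [311.0, 349.0], [377.0, 24.0]] [-0.0247  0.0014] 0.0063
90 [[301.0, 409.0], [333.0, 66.0], [339.0, 360.0], [374.0, 23.0]] [-0.0086  0.0014] 0.0056
```

View pics/l4c.png

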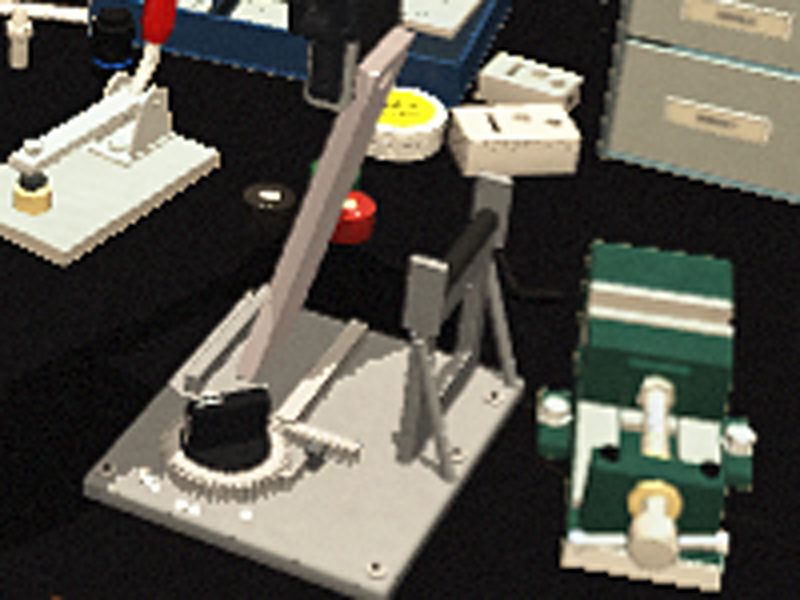

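Now the plate stands at about 75° from the bench (lean 15°), with its near foot end at (238–266, 378) just inside the lip. It looks shifted about 10–15 mm relative to my grip model. I'll check the projection against known rest points and the fingertip.

```bash
python3 -c "
from h import *
im=load('l4'); c=lambda P:((w2pix(im,P)-[350,200])*4).round(0).tolist()
s=manip.get_state();p=s['position'];r=MR.T@(p[:2]-T0)
print('base L,B,R',c([rest(-.075,-.138,.012),rest(.083,-.138,.012),rest(.083,.055,.012)]))
print('edge ends',c([rest(.055,-.042,.113),rest(.055,.042,.113)]),'ear tops',c([rest(.055,-.045,.131),rest(.055,.045,.131)]))
print('lip',c([rest(-.0556,-.049,.024),rest(-.0556,.049,.024)]),'stop',c([rest(.001,-.049,.024),rest(.001,.049,.024)]))
print('near fingertip x-11,0,+11',c([rest(r[0]+k,r[1]-.032,p[2]-.010) for k in(-.011,0,.011)]))
print('plate center unit dx,dy,dz 10mm',c([rest(0,0,.1),rest(.01,0,.1),rest(0,.01,.1),rest(0,0,.11)]))
"
```

```text
base L,B,R [[80.0, 477.0], [386.0, 592.0], [528.0, 376.0]]
edge ends [[428.0, 288.0], [490.0, 207.0]] ear tops [[430.0, 259.0], [496.0, 173.0]]
lip [[198.0, 377.0], [277.0, 284.0]] stop [[301.0, 412.0], [376.0, 316.0]]
near fingertip x-11,0,+11 [[304.0, 100.0], [326.0, 106.0], [347.0, 112.0]]
plate center unit dx,dy,dz 10mm [[351.0, 237.0], [369.0, 243.0], [358.0, 228.0], [352.0, 220.0]]
```

The model is right; the plate sits about 13 mm towards +x in the pads, so its foot is at x ≈ -0.043. I'll lift it over the stop bar, move +59 mm to put the foot at about x = 0.016, and lower it.

Request:
step_arm(moves=[0, 0, -0.03, 0, 1, 0, 0, -0.06, 0, 1, -0.04, 0, -0.06, 0, 1, -0.08, 0.002, -0.06, 0, 1, -0.118, 0.004, -0.06, 0, 1])

```text
clock: 12.5
position: [0.5656, -0.2138, 0.228]
ee_rot: [-0.001, 0.73, 0.683, -0.0]
contact_force: [0.3, -0.0, -2.1]
width: 0.0486
```

Request:
step_arm(moves=[0, 0, 0, 0, 1, 0, 0, 0.02, 0, 1, 0, 0, 0.04, 0, 1, 0, 0, 0.05, 0, 1, 0, 0, 0.05, 0, 1])

```text
clock: 13.0
position: [0.5651, -0.2122, 0.202]
ee_rot: [-0.002, 0.73, 0.683, -0.0]
contact_force: [-0.1, -0.3, -2.1]
width: 0.0492
```

```bash
python3 -c "
from h import *
s=manip.get_state(); p=s['position']; print('rest',MR.T@(p[:2]-T0),p[2],s['contact_force'],s['width'])
im=get_image('scene');save('l5',im);b=im['frame']
cv2.imwrite('pics/l5c.png',cv2.resize(b[200:350,350:550],(800,600),interpolation=cv2.INTER_CUBIC))
"
```

```text
rest [0.05100434 0.00342317] 0.20200851166546482 [-0.10535633 -0.29519051 -2.09523848] 0.04918650412574474
```

Request:
step_arm(moves=[0, 0, 0.003, 0, 1, 0, 0, 0.006, 0, 1, 0, 0, 0.009, 0, 1, 0, 0, 0.009, 0, 1])

```text
clock: 13.45
position: [0.5659, -0.2133, 0.1991]
ee_rot: [-0.0, 0.73, 0.683, 0.0]
contact_force: [-0.1, -0.2, -1.4]
width: 0.0489
```

Request:
step_arm(moves=[0, 0, 0.003, 0, 1, 0, 0, 0.006, 0, 1, 0, 0, 0.006, 0, 1])

```text
clock: 13.75
position: [0.5661, -0.2135, 0.1963]
ee_rot: [0.0, 0.73, 0.683, 0.0]
contact_force: [-1.2, -0.0, -1.5]
width: 0.0493
```

```bash
cat > f6.py <<'E'
from h import *
import sys
def run(name,phi0,take=True):
    if take:
        s=manip.get_state(); im=get_image('scene'); save(name,im); np.save(f'pics/{name}.npy',s['position'])
    im=load(name);p=np.load(f'pics/{name}.npy'); print('tcp rest',(MR.T@(p[:2]-T0)).round(4),p[2].round(4))
    F=im['frame'].astype(int); d=np.min([np.abs(F-load(r)['frame'].astype(int)).max(2) for r in('l3','l4')],0)
    b=im['frame'].min(2); g=F[...,2]-F[...,1]  # pinkish plate
    B=np.zeros(b.shape,bool); B[200:302,400:490]=True
    m=((d>18)&(b>75)&B).astype(np.uint8); m=cv2.morphologyEx(m,cv2.MORPH_OPEN,np.ones((3,3)))
    n,l,st,_=cv2.connectedComponentsWithStats(m); k=1+st[1:,4].argmax(); m=(l==k)
    neu=(b<60)&(d>18)|~B
    # rubber and ears occlude nothing in front; near ear may occlude: neutral
    def geo(x):
        q=np.array([*(p[:2]+MR@x[2:4]),p[2]]); return hullpts(q,-3.9,x[0],x[1],0)
    def cost(x):
        hl=cv2.convexHull(w2pix(im,geo(x)[0]).astype(np.float32)); r=np.zeros(b.shape,np.uint8)
        cv2.fillConvexPoly(r,np.round(hl*16).astype(int),255,cv2.LINE_AA,4); return (np.abs(r/255.-m)*~neu).sum()/m.sum()
    best=min(((minimize(cost,[ph,.184,xo,0],method='Nelder-Mead',options=dict(initial_simplex=[[ph,.184,xo,0],[ph+4,.184,xo,0],[ph,.174,xo,0],[ph,.184,xo+.006,0],[ph,.184,xo,.004]],maxiter=300))) for ph in(phi0-6,phi0,phi0+6) for xo in(.0,.012)),key=lambda r:r.fun)
    P,f,h=geo(best.x); print('phi,L,xo,yo',best.x.round(4),'cost',round(best.fun,3),'px',m.sum())
    for nm,c in(("foot",f),("head",h)): print(nm,(MR.T@(c[:2]-T0)).round(4),"z",c[2].round(4))
    o=im['frame'].copy(); cv2.polylines(o,[cv2.convexHull(w2pix(im,P).astype(np.float32)).round().astype(int)],True,(0,0,255))
    o2=im['frame'].copy(); o2[m]=(0,255,0)
    c=lambda f:cv2.resize(f[200:320,390:490],(400,480),interpolation=cv2.INTER_CUBIC)
    cv2.imwrite(f'pics/{name}f.png',np.hstack([c(o),c(o2)]))
if __name__=="__main__": run(sys.argv[1],float(sys.argv[2]),len(sys.argv)<4)
E
python3 f6.py l6 75
```

```text
tcp rest [0.0523 0.0044] 0.1963
phi,L,xo,yo [ 7.46015e+01  4.60900e-01 -5.27000e-02  1.27600e-01] cost 0.733 px 348
foot [-0.1228  0.132 ] z -0.256
head [-0.0697  0.132 ] z -0.0632
```

Request:
step_arm(moves=[0, 0, 0.004, 0, 1, 0, 0, 0.008, 0, 1, 0, 0, 0.008, 0, 1])

```text
clock: 14.1
position: [0.5665, -0.2152, 0.1956]
ee_rot: [0.003, 0.73, 0.683, -0.001]
contact_force: [-1.8, -3.0, 11.7]
width: 0.049
```

Request:
step_arm(moves=[0, 0, 0.004, 0, 1, 0, 0, 0.008, 0, 1, 0, 0, 0.008, 0, 1])

```text
clock: 14.4
position: [0.5671, -0.2155, 0.195]
ee_rot: [0.005, 0.73, 0.683, 0.0]
contact_force: [-5.5, 0.2, 25.2]
width: 0.0489
```

Request:
step_arm(moves=[0, 0, -0.006, 0, 1, 0, 0, -0.01, 0, 1, 0, 0, -0.01, 0, 1])

```text
clock: 14.7
position: [0.567, -0.2147, 0.1956]
ee_rot: [0.003, 0.73, 0.683, 0.0]
contact_force: [-1.6, -2.1, 8.8]
width: 0.0487
```

```bash
python3 -c "
from h import *
s=manip.get_state(); p=s['position']; print('rest',MR.T@(p[:2]-T0),p[2],s['contact_force'],s['width'])
im=get_image('scene');save('l7',im)
F=im['frame'].astype(int); G=load('l4')['frame'].astype(int)
print('foot model near-front,near-back,far-front,far-back for x=.006,.011,.016')
for x in(.006,.011,.016):
  print(w2pix(im,[rest(x-.005,-.025+.004,.0145),rest(x+.005,-.025+.004,.012),rest(x-.005,.029,.0145)]).round(1).tolist())
for r in range(262,304,3): print(r,' '.join('%3d'%v for v in F[r,412:462].mean(1)))
"
```

```text
rest [0.05333629 0.00544518] 0.19558057992395997 [-1.59930773 -2.13429667  8.75887657] 0.04873365818179336
foot model near-front,near-back,far-front,far-back for x=.006,.011,.016
[[430.4, 299.6], [434.9, 302.1], [439.9, 287.3]]
[[432.7, 300.3], [437.2, 302.9], [442.2, 288.0]]
[[435.0, 301.1], [439.5, 303.7], [444.4, 288.7]]
262  22  16  15  15  16  17  19  19  13  19  15  19  19  18  14  13  18  16  18  22  19  19  17  19  18  19  18  17  15  13  19  18  18  15  16  20  17  19  24  15  16  20  75 157 152 144 147 147 133 103
265  19  20  21  22  16  18  21  13  19  14  17   8  15  16  20  14  19  18  16  18  17  14  16  18  17  18  16  20  16  20  19  11  19  14  20  15   8   8   7  17  59 144 182 199 210 216 222 169  88  59
268  13  17  15  13  15  25  20  15  16  21  18  21  20  18  17  22  16  16  19  18  16  18  20  15  18  13  18  17  13  11   7  12   8  16  12  11  12  13  10  44 102 103 102 102  99 101  99 100 103  89
271  19  16  19 100 176  75  33  12  20  18  18  20  16  22  17  15  14  20  20  20  16  24  24  11  13   5  11  15   5  11  14  12   6   7  10  12   7  30  92 11
[... 1381 characters left out ...]
 190 165 144 150 153 148 121 116 116 122 117 112 100 101 100  93 122 134 120 109 106 119
295 200 198 192 193 200 201 199 201 201 198 200 194 197 216 235 234 232 239 241  78  88 124 209 201 199 202 196 172 169 148 152 146 134 115 115 115 120 120 117 101 105 102  95  76 108 126 130 115 124 134
298  17  17  15  13  37 159 200 194 195 193 204 232 235 232 236 241 226  84  91 119 209 202 194 195 192 184 169 170 143 150 146 116 115 119 115 119 115 117 112  94  99 104  98  69  82 118 133 124 102  67
301  17  21  10  11  15  81 205 190 193 247 235 236 239 237 119  82 103 162 205 199 198 199 196 195 167 171 172 163 150 138 112 114 114 114 116 113 117 114 113 101 100 103  96  73  79 103 127 129  87  73
```

The profile puts the plate's front about 13 mm from the stop face, which is a little far. I'll lift 4 mm, shift -x by 9 mm and set it down again.

Request:
step_arm(moves=[0, 0, -0.01, 0, 1, 0.006, -0.002, -0.012, 0, 1, 0.012, -0.006, -0.012, 0, 1, 0.018, -0.008, -0.012, 0, 1, 0.018, -0.008, -0.012, 0, 1])

```text
clock: 15.25
position: [0.5621, -0.2032, 0.1985]
ee_rot: [-0.001, 0.73, 0.683, -0.0]
contact_force: [-0.6, 0.4, -1.7]
width: 0.0492
```

Request:
step_arm(moves=[0, 0, 0.003, 0, 1, 0, 0, 0.007, 0, 1, 0, 0, 0.007, 0, 1])

```text
clock: 15.55
position: [0.5628, -0.2046, 0.1961]
ee_rot: [0.001, 0.73, 0.683, -0.0]
contact_force: [-0.5, -0.1, 1.3]
width: 0.0489
```

```bash
python3 -c "
from h import *
s=manip.get_state(); p=s['position']; print('rest',MR.T@(p[:2]-T0),p[2],s['contact_force'],s['width'])
im=get_image('scene');save('l8',im)
cv2.imwrite('pics/l8c.png',cv2.resize(im['frame'][200:320,390:490],(500,600),interpolation=cv2.INTER_CUBIC))
"
```

```text
rest [0.04353327 0.00051965] 0.19608026468183942 [-0.46410406 -0.08773783  1.27829712] 0.048944822253639955
```

View pics/l8c.png

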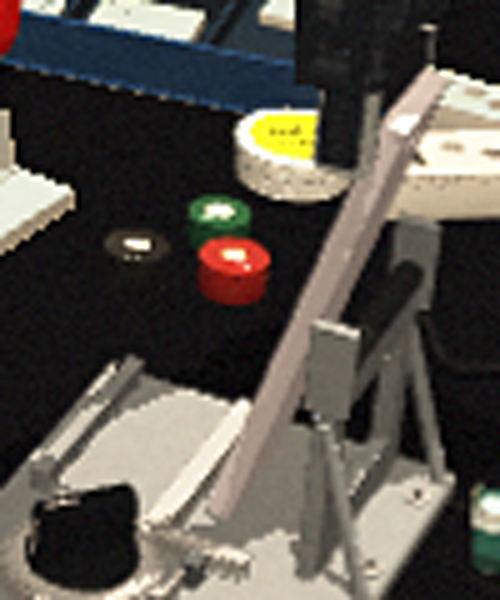

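The foot is down just on the upright side of the stop bar at (207–235, 515), the plate is squarely between the ears, and it leans towards the capped edge. I'll ease it onto the edge and release.

Request:
step_arm(moves=[-0.004, 0, 0.002, 0, 1, -0.008, 0, 0.003, 0, 1, -0.012, 0, 0.004, 0, 1, -0.016, 0, 0.006, 0, 1, -0.016, 0, 0.006, 0, 1])

```text
clock: 16.1
position: [0.5624, -0.2132, 0.1938]
ee_rot: [0.001, 0.731, 0.683, -0.0]
contact_force: [-1.0, -0.6, 7.0]
width: 0.0489
```

Request:
step_arm(moves=[0, 0, -0.002, 0, -0.3, 0, 0, -0.002, 0, -0.45, 0, 0, -0.002, 0, -0.5, 0, 0, -0.002, 0, -0.5, 0, 0, -0.002, 0, -0.5])

```text
clock: 16.6
position: [0.562, -0.2119, 0.1934]
ee_rot: [-0.0, 0.73, 0.683, 0.0]
contact_force: [0.7, -0.3, 0.4]
width: 0.0638
```

```bash
python3 -c "
from h import *
s=manip.get_state(); p=s['position']; print('rest',MR.T@(p[:2]-T0),p[2],s['contact_force'],s['width'])
im=get_image('scene');save('l9',im)
F=im['frame'].astype(int)
for r in range(212,308,4): print(r,' '.join('%3d'%v for v in F[r,424:484].mean(1)))
"
```

```text
rest [0.05085825 0.00025236] 0.193369318369508 [ 0.65173991 -0.31007606  0.3569623 ] 0.06384138232184866
212  44  45  46  45  44  44  47  47  45  48  45  46  44  44  44  46  45  35  40  56  67  86  88  75  77  60  59  50  29  21  22  21  24  28  29  29  55  57  49  28  25  23  25  30  46  38  20  23  21  21  22  23  22  20  20  28  48  51  13  15
216  46  46  47  45  47  43  47  45  45  41  45  44  44  41  43  43  44  47  47  45  45  47  38  46  45  46  44  18  24  29  29  40  52  52  35  31  39  40  32  28  26  17  27  40  33  22  21  24  20  23  23  25  23  21  16  40 130 214 237 239
220  11  13  19  72  74  48  70  69  67  69  45  48  40  44  43  43  47  42  38  40  40  38  39  45  37  38  40  42  41  42  41  52  64  19  15  23  20  26  23  29  23  14  23  22  23  17  26  23  14  20  20  21  20  23  20 150 242 232 231 226
224  21  19  17  19  20  12  20  15  17  20  19  13   8  93 255 255 254 179 178 182 184 184 182 184 186 184 186 183 182 183 182 185  81  19  28  30  29  31  27  23  29  70 126 108 100 148 141 140 147 144 148 144 148 151 155 136 140 208 207 203
228  17  17  15  16
[... 4160 characters left out ...]
  87 100 161 175 172 169 174 166 127 114 120 118 120 121 117 116 117 123 118 111  91  99 105  98  77 107 125 134 117 117 105  71  72  69  73  97 121 116 119 117 121 121 119 115 117 117 127 135 127  93  27   6  10
300 235 240 232 104  88 113 166 173 172 169 172 170 146 109 113 117 114 116 115 116 116 118 115 117 115 116 114  98  98 105 103  67  72 107 130 123  61  71  67  90 121 118 115 114 119 117 114 103 116 177 210 178 197 165 101  56  27  16  24  17
304  86  90  98 167 201 199 201 199 197 201 200 192 184 113 115 111 118 117 117 116 116 119 117 114 119 110  90  99 100  98  82  71  70  76 110 129 127 107 118 115 114 117 114 112 116 116 151 209 203 198 180 130  62  26  17  17  17  14  17   6
```

Released, and the profile shows the plate beside the stop bar leaning about 22–24°. I'll retreat straight up.

Request:
step_arm(moves=[0, 0, -0.02, 0, -0.6, 0, 0, -0.06, 0, -0.6, 0, 0, -0.14, 0, -0.6, 0, 0, -0.22, 0, -0.6, 0, 0, -0.26, 0, -0.6])

```text
clock: 17.15
position: [0.5632, -0.2126, 0.3286]
ee_rot: [0.003, 0.73, 0.683, 0.001]
contact_force: [-0.4, -0.1, 0.2]
width: 0.0683
```

Request:
step_arm(moves=[0.06, 0, 0, 0, -0.6, 0.15, 0, 0, 0, -0.6, 0.24, 0, 0, 0, -0.6, 0.3, 0, 0, 0, -0.6, 0.3, 0, 0, 0, -0.6])

```text
clock: 17.65
position: [0.5721, -0.0586, 0.3249]
ee_rot: [-0.0, 0.729, 0.685, 0.001]
contact_force: [0.7, -0.7, -0.7]
width: 0.0684
```

```bash
cat > fin.py <<'E'
from h import *
s=manip.get_state(); print(s['position'],s['contact_force'])
im=get_image('scene');save('m1',im); A=im['frame'].astype(int); B=load('l9')['frame'].astype(int)
import time
im2=get_image('scene'); print('still diff in plate region',np.abs(im2['frame'].astype(int)-A)[240:310,420:480].mean(), 'vs l9',np.abs(B-A)[240:310,420:480].mean())
# silhouette overlap vs model, at rest hypothesis; edges = strong gradient along model outline
g=cv2.GaussianBlur(im['frame'],(0,0),.8).astype(float).mean(2); gx=cv2.Sobel(g,6,1,0);gy=cv2.Sobel(g,6,0,1)
def pts(fx,y,ph):
    fz=.012+.005*np.cos(np.radians(ph)); u=np.array([np.cos(np.radians(ph)),0,np.sin(np.radians(ph))]); n=np.array([-u[2],0,u[0]])
    return [rest(*(np.array([fx,y+a*.025,fz])+k*u+b*.005*n)) for a,b in((-1,1),(-1,-1),(1,1)) for k in np.linspace(.005,.195,60)],n,u
def score(x):
    P,_,u=pts(*x[:3]); q=w2pix(im,P)+x[3:5]; q2=q.reshape(3,60,2); d=q2[:,-1]-q2[:,0]; nn=np.c_[-d[:,1],d[:,0]]/np.linalg.norm(d,axis=1)[:,None]
    v=[cv2.remap(G.astype(np.float32),q[:,0].astype(np.float32),q[:,1].astype(np.float32),1).reshape(3,60) for G in(gx,gy)]
    return -np.minimum(np.abs(v[0]*nn[:,:1]+v[1]*nn[:,1:]),150).mean()
# calibration offset in px from base (seen vs model): about (+1,+1.5)
res=[]
for fx in np.arange(0,.022,.002):
  for y in(-.008,-.004,0,.004,.008):
    for ph in range(58,82,2): res.append((score([fx,y,ph,1,1.5]),fx,y,ph))
res.sort()
for r in res[:8]: print(np.round(r,4))
def dist(fx,ph):
    t=np.radians(90-ph); return (.055-fx)*np.cos(t)-(.107-.012-.005*np.sin(t))*np.sin(t)-.011
print('gap to cap',dist(*np.array(res[0])[[1,3]]))
T=get_image('top'); save('top9',T); a=T['frame'].astype(int);b=load('top0')['frame'].astype(int)
for n,(x,y) in dict(level=(237,184),block=(279,192),box=(156,275),brush=(175,190)).items(): print(n,np.abs(a-b)[y-20:y+20,x-22:x+22].mean().round(1))
sc=load('scene0')['frame'].astype(int)
for n,(x,y) in dict(level=(290,224),block=(317,234),box=(194,241),brush=(245,216)).items(): print(n,'scene',np.abs(A-sc)[y-9:y+9,x-14:x+14].mean().round(1))
E
python3 fin.py
```

```text
[ 0.57208233 -0.05856555  0.32490684] [ 0.66588879 -0.74096703 -0.68875462]
still diff in plate region 2.4988888888888887 vs l9 9.312698412698413
[-1.140566e+02  0.000000e+00 -4.000000e-03  6.800000e+01]
[-1.138376e+02  0.000000e+00 -8.000000e-03  6.800000e+01]
[-113.236    0.       0.      68.   ]
[-1.114721e+02  0.000000e+00  4.000000e-03  6.800000e+01]
[-1.10656e+02  4.00000e-03 -8.00000e-03  7.00000e+01]
[-1.104164e+02  2.000000e-03  8.000000e-03  7.000000e+01]
[-1.103335e+02  2.000000e-03  4.000000e-03  7.000000e+01]
[-1.095141e+02  0.000000e+00  8.000000e-03  6.800000e+01]
gap to cap 0.005109136125815043
level 2.7
block 2.3
box 3.0
brush 3.2
level scene 6.2
block scene 5.8
box scene 9.5
brush scene 5.3
```

```bash
python3 -c "
from h import *
a=load('m1')['frame'].astype(int)
for r in('l3','l4'):print(np.abs(a-load(r)['frame'])[294:318,390:422].mean())
T=load('top9')['frame'][282:308,420:448].mean(2); print(np.round(T[::2,::2]).astype(int))
print(job.sign_off(), manip.get_state()['contact_force'])"
```

```text
34.357638888888886
18.717881944444443
[[131 162 186 204 214 223 229 224 216 208 192 176 193 194]
 [136 167 192 207 217 226 227 221 216 206 187 192 192 194]
 [144 175 194 210 218 228 226 218 215 205 172 169 188 195]
 [156 181 199 210 221 228 226 218 213 200 160  83 159 201]
 [161 186 202 215 224 229 224 216 210 195 140  67 131 216]
 [166 191 205 214 224 228 221 215 207 187 121  61 149 223]
 [172 195 208 218 227 227 222 214 204 177  98  65 134 225]
 [178 199 210 219 228 226 221 211 201 164  89  73 130 225]
 [183 202 212 222 228 224 216 210 196 151  81  76 151 226]
 [189 205 215 226 228 224 216 209 189 127  78  95 207 222]
 [193 207 217 227 229 221 214 205 183 114  89 162 226 211]
 [197 210 219 227 226 220 213 202 170 112 172 226 221 205]
 [202 211 222 229 226 218 211 198 185 220 225 214 208 203]]
the job is handed in; nothing more can be done
the job is handed in; nothing more can be done
```

I turned the knob to the three-dot mark, leaned the plate in the rest, let go and handed the job in at about 18 s on the robot's clock. The sign-off gave no verdict.

**How it went:** I gripped the plate near its drilled end and stood it up by swinging its foot against the lip. I then set the foot down on the upright's side of the stop bar and eased the plate onto the capped edge before opening the jaws. The plate slid about 13 mm in the pads along the way, which I allowed for.

**Checks that agreed:**
- **Knob:** the wrist picture after turning showed the pointer at the three dots. I did not confirm the knob again at the end. The arm hid it in the last top picture, and a comparison of scene pictures showed changes there that could be light and shadow.
- **Plate:** an outline fit after release gave a lean of about 22°. The last picture before release showed the plate squarely between the ears with its foot beside the stop bar. Two pictures in a row after release showed nothing moving.
- **Bystanders:** all four looked unchanged in the top view.
- **Robot:** it was clear of everything before hand-in.

**Checks that failed or disagreed:**
- **Early silhouette fits:** both were spoilt by shadows, so I dropped them.
- **Foot position:** the final fit put the foot at the stop bar to within 0–4 mm. That is a little less than the roughly 5 mm a foot touching the bar must have, and it left a 5 mm gap at the cap. This is within the 2–5 mm error of that measurement, so it does not prove contact at the cap.
- **Small box:** it differed slightly more than the others in the scene view, but not in the top view.

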